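# Weigh a cheese wedge on the beam scale

### The job

Weigh the wedge of cheese on the green beam scale: lay the wedge on the scale's steel pan and let go of it, then slide the poise along the notched beam by its black knob until the red pointer on the dial comes to rest on the green centre mark. Leave the wedge lying free on the pan.

Things in the scene. Friction and masses are not known exactly. Their poses are not given: they have to be found in the camera images.
- wedge: The loose pale-yellow cheese wedge, 89 mm long (its y), 40 mm high, standing on its flat underside in front of the scale. Seen from above it is a triangle: 36 mm wide at the back end (y = -45 mm), tapering evenly to a thin edge at y = +45 mm; grasp across x near y = -20 mm, about 25 mm wide there. Origin: centre of the underside, z up. Mass 90 to 160 g, not known beforehand.
- pan_centre (a point): Centre of the upper surface of the scale's square steel pan, 130 x 130 mm with a rim 3.5 mm high, about 82 mm above the worktop at the scale's left end. z up; its -y axis points along the beam, away from the pan. The pan stays level and sinks up to 10 mm under the wedge. Where on the pan the load lies makes no difference.
- poise_knob (a point): Point on the axis of the poise's upright black knob (20 mm across, 44 mm tall), 20 mm below its top; brass block (32 mm) 28 mm under it. About 166 mm above the worktop. -y points along the beam, away from the pan. The poise starts at the pan end, slides 150 mm along -y, takes 1.5 N to slide and stays where it is left. The beam tips up to 6 degrees and yields a little to the hand.
- pointer (a joint): Red pointer on the white dial behind the beam, rad: 0 = at the green centre mark (top of dial), positive = clockwise as the robot sees it = load too heavy, poise must go away from the pan (-y). At rest and untouched it reads 0.014 rad (0.8 degree) per mm the poise is short of balance; balance lies 40 to 130 mm from the poise's start. Dial marks every 20 degrees; settles in 1 s.

How it is judged:
On the way, in this order (a step that is already met when the one before it is completed fails the run):
1. the wedge lies on the pan and has been let go (horizontal distance between wedge and pan_centre below 0.05 m and z of wedge in the frame of pan_centre between -0.01 and 0.03 m and contact force between wedge and the fingers below 0.1 N and linear speed of wedge below 0.02 m/s), for 0.4 s.
2. the pointer is centred (value of joint pointer between -0.175 and 0.175 rad), for 0.3 s.
At the end, for the whole second after the job is handed in: The wedge rests on the pan, its origin within 50 mm of the pan's centre, and the pointer rests within 0.175 rad (10 degrees, about 12 mm of poise travel) of the centre mark (all of step 2 and horizontal distance between wedge and pan_centre below 0.05 m and z of wedge in the frame of pan_centre between -0.01 and 0.03 m and linear speed of wedge below 0.02 m/s); the robot touches nothing.
It also fails if it takes over 51 s, if anything falls off the work surface, if the arm or the gripper's body presses on something with over 40 N, if the wrist force passes 120 N, or if a joint passes its speed limit or range.

### The arm

A 6-joint arm with a two-finger parallel gripper is mounted at the origin on a cart in front of the work surface, level with it; the furniture and walls round the work are solid. World frame = base frame: x ahead of the robot, y to its left, z up, the work surface at z = 0. Lengths are in m, angles in rad, forces in N, time in s.
With the tool pointing down it reaches from about 0.35 to 0.975 m from the base axis. Payload 7.1 kg.
Tool frame: the origin (TCP) lies on the centre line of the jaws, within the pads' length; the fingertips stand 19 mm ahead of it and the grasp point (between the pads) is the TCP (nose_length is the distance from the TCP to the fingertips, in m); z points along the fingers, y is the direction in which the jaws open and shut (so a half turn about z gives the same grasp; the last joint's range is limited). The gripper opens to 88 mm and grips with 3 to 60 N. Pads are 20 mm wide; open, the fingers measure 115 mm over their backs; the gripper's body (75 mm by 178 mm) begins 61 mm behind the grasp point.
Start: joints at [-1.325, 0.423, 1.63, -0, 1.089, -0.019], TCP at [0.164, -0.603, 0.242] pointing down, gripper open.
Joint ranges: [-3, 3], [-0.9, 2.11], [0.09, 2.58], [-1.31, 4.45], [0.11, 2.69], [-2.54, 2.54]. Speed limits (rad/s): [2.39, 2.39, 3.01, 3.14, 3.14, 3.14].

### API

Orientations are given as a unit quaternion [x, y, z, w].
In Python, from workcell import sense, camera, job_done, nose_length gives the robot as it stands.
- The arm moves only by the shell command python3 -m inch 'ROWS' [FORCE]. ROWS is a JSON object of lists of equal length, an entry for each row: "slide": the shift along the tool's x, y, z in cm, a list of three; "angular": the turn, a rotation vector about the tool's x, y, z in rad, a list of three; "gripper": the finger opening in cm, from 0 to 8.78. In form: {"slide": [[x, y, z], ...], "angular": [[wx, wy, wz], ...], "gripper": [gripper, ...]}. A call has exactly 10 rows; each row is the pose to reach, as a shift and turn from the pose measured when the call began, along the tool's axes at that moment; what a row does not reach only later rows make up. A row lasts 1/10 s, in which the tool goes at most 50 mm and 8.59 degrees, less where a joint would pass 70% of its speed; a pose out of reach is approached as far as the arm can. A call with a gripper value outside its range is refused whole. The fingers move at their own pace and stop on an object; FORCE is the grip in N (left out, the last holds). Time passes only in rows, so rows that repeat a pose let the fingers close, or fill a call up. It gives the time, the measured TCP pose, the force and the opening at its end, in the units of the state.
- sense(): the state, without advancing time (a new reading comes with each control period).
- camera(name): name is "side" or "top"; returns a dict with "pixels" (480x640x3 uint8, red, green, blue), "intrinsics" (3x3 intrinsics, pixels), "rvec" (rotation vector, rad) and "tvec" (3), from world to camera coordinates, as OpenCV has them. Camera axes: x right, y down, z forward; pixel columns grow to the right and rows downward; lengths in m; the calibration is good to about 2 mm. A picture is of the moment at which its call begins. There is no depth.
- job_done(): hands the job in, once; it reports no verdict.
The state is a dict: "t": time; "joint_pos": joint angles; "qd": joint speeds; "joint_efforts": joint torques, N m; "eef_pos": TCP position; "eef_rot": TCP orientation; "ft_force": force on the tool from outside, world axes, zero at the start; "moment": the same for the moment, N m; "finger_gap": finger opening in m.
Only numpy, scipy, OpenCV 4.12 (cv2) and the standard library are available. Lean on these libraries where they do the work, as an engineer would, in place of code of your own. Each camera call takes 0.05 s, during which the arm holds its last target. There are 200 camera calls.

## Working session

There is one attempt and no reset: what is moved stays moved. The work goes in short steps, Python scripts to look and compute and a shell command to move; the robot and the scene stay as the last step left them, time stands still between calls to the robot, and variables do not carry over. Pictures are saved under pics/ and viewed, about 8 in all and at most 12, crops included, and the job is handed in when it is done.

```bash
mkdir -p pics; cat > h.py <<'E'
import numpy as np, cv2
from workcell import sense, camera, job_done, nose_length
from scipy.spatial.transform import Rotation as R
def shot(n,f,crop=None,s=1):
    c=camera(n); np.save('pics/'+f+'.npy',c['pixels']); im=c['pixels'][:,:,::-1]
    if crop: a,b,d,e=crop; im=im[b:e,a:d]
    im=cv2.resize(im,None,fx=s,fy=s,interpolation=cv2.INTER_CUBIC)
    cv2.imwrite('pics/'+f+'.png',im); return c
def ray(c,u,v):
    M=cv2.Rodrigues(np.array(c['rvec'],float))[0]; t=np.array(c['tvec'],float).ravel()
    d=M.T@np.linalg.inv(c['intrinsics'])@[u,v,1]; return -M.T@t,d
def atz(c,u,v,z):
    o,d=ray(c,u,v); return o+d*(z-o[2])/d[2]
def proj(c,p): return cv2.projectPoints(np.array([p],float),np.array(c['rvec'],float),np.array(c['tvec'],float),np.array(c['intrinsics'],float),None)[0].ravel()
def tri(c1,p1,c2,p2):
    o1,d1=ray(c1,*p1);o2,d2=ray(c2,*p2)
    s=np.linalg.lstsq(np.c_[d1,-d2],o2-o1,rcond=None)[0]
    a=o1+d1*s[0];b=o2+d2*s[1]; return (a+b)/2,np.linalg.norm(a-b)
def to_tool(dp):
    s=sense(); return R.from_quat(s['eef_rot']).inv().apply(dp)*100
E
python3 - <<'E'
from h import *
a=shot('side','s0');b=shot('top','t0')
s=sense();print(s);print(R.from_quat(s['eef_rot']).as_matrix().round(3),nose_length)
for c in(a,b):print(ray(c,320,240))
E
```

```text
{'t': 0.1, 'joint_pos': array([-1.32499258e+00,  4.23737536e-01,  1.63058229e+00,  5.44477687e-06,
        1.08860147e+00, -1.89940956e-02]), 'qd': array([-0.00164641, -0.00162419, -0.0018598 , -0.00059856, -0.00063286,
       -0.00095876]), 'joint_efforts': array([-9.44081585e-04, -5.45618033e+01, -2.74323499e+01,  6.45395718e-02,
        1.87860400e-02, -1.32285197e-05]), 'eef_pos': array([ 0.16348903, -0.60276115,  0.24100849]), 'eef_rot': array([ 9.91248007e-01,  1.32011166e-01, -7.27803568e-05, -6.60328189e-04]), 'ft_force': array([0.27045596, 0.72955972, 1.16254604]), 'moment': array([0.00921808, 0.00510421, 0.00329487]), 'finger_gap': 0.08775717568292096}
[[ 0.965  0.262 -0.   ]
 [ 0.262 -0.965  0.001]
 [ 0.    -0.001 -1.   ]] 0.019
(array([0.34857286, 0.68246512, 0.51326129]), array([ 0.32326227, -0.83191152, -0.45110241]))
(array([ 0.52679618, -0.02106467,  1.1692054 ]), array([ 6.78325292e-02, -8.80600967e-04, -9.97725502e-01]))
```

View pics/s0.png

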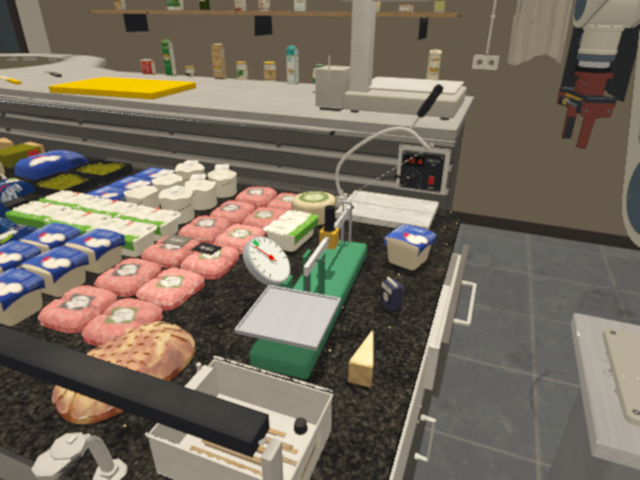

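View pics/t0.png

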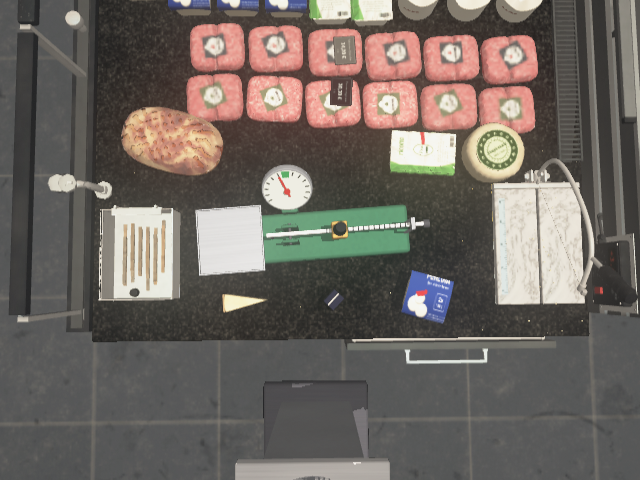

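Side view: pan near (290,315), knob (331,215), wedge (363,362). Top view: pan (231,240), knob (340,229), wedge (243,302), dial (287,188). Next I enlarge both.

```bash
python3 - <<'E'
import numpy as np,cv2
def cr(f,x,y,w,h,s):
    return cv2.resize(np.load('pics/'+f+'.npy')[y:y+h,x:x+w,::-1],None,fx=s,fy=s,interpolation=cv2.INTER_CUBIC)
cv2.imwrite('pics/c1.png',cr('t0',180,160,200,150,4))
cv2.imwrite('pics/c2.png',cr('s0',230,200,200,200,3)) 
E
```

```text
(no output)
```

View pics/c1.png

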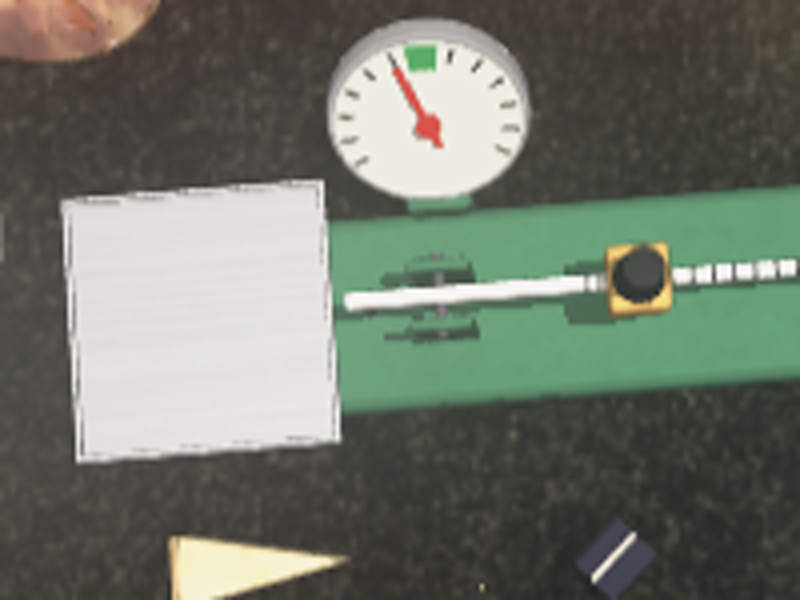

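View pics/c2.png

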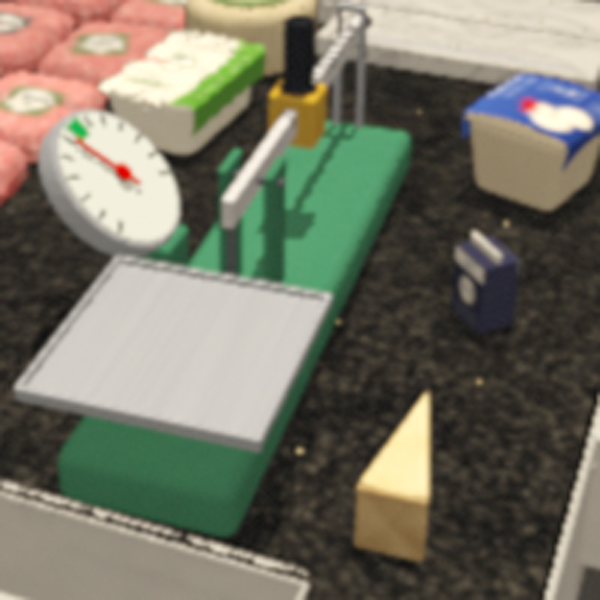

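Top crop: pan corners (63,200),(323,181),(340,440),(78,462); knob top (640,272); wedge tip (348,560), back corners (172,537),(175,603). Side crop: knob top (298,20); wedge tip (430,392), back corners (357,487),(430,500). The tall knob is at the pan end of the slide.

```bash
cat >m.py <<'E'
from h import *
T=camera('top');S=camera('side')
t=lambda x,y:(180+x/4-.375,160+y/4-.375); s=lambda x,y:(230+x/3-.33,200+y/3-.33)
pan=[atz(T,*t(*p),.0855) for p in[(63,200),(323,181),(340,440),(78,462)]]
pc=np.mean(pan,0);d=(pan[1]+pan[2]-pan[0]-pan[3]);
print('pan',np.round(pan,4),pc,'dir',np.degrees(np.arctan2(d[1],d[0])), [np.linalg.norm(pan[i]-pan[i-1]) for i in range(4)])
pan2=[atz(S,*s(*p),.0855) for p in[(17,390),(118,257),(330,296),(262,443)]];print('pan side',np.mean(pan2,0),np.round(pan2,4))
W=[atz(T,*t(*p),.04) for p in[(172,537),(175,603),(348,560)]]
W2=[atz(S,*s(*p),.04) for p in[(357,487),(430,500),(430,392)]]
for w in(W,W2):
  a=(w[0]+w[1])/2;u=w[2]-a;print('wedge',np.round(w,4),'L',np.linalg.norm(u),'w',np.linalg.norm(w[0]-w[1]),'ctr',(a+w[2])/2,'ang',np.degrees(np.arctan2(u[1],u[0])))
print('knobtop',atz(T,*t(640,270),.186),tri(T,t(640,270),S,s(300,20)))
E
python3 m.py
```

```text
pan [[0.6633 0.2233 0.0855]
 [0.6713 0.095  0.0855]
 [0.5435 0.087  0.0855]
 [0.5342 0.2152 0.0855]] [0.60307565 0.15512596 0.0855    ] dir -86.12505234067902 [np.float64(0.1293144698280192), np.float64(0.12855686997654103), np.float64(0.1280233167846684), np.float64(0.12849025563116673)]
pan side [0.60421308 0.15227572 0.0855    ] [[0.6638 0.2213 0.0855]
 [0.6735 0.0917 0.0855]
 [0.5451 0.0834 0.0855]
 [0.5344 0.2128 0.0855]]
wedge [[0.496  0.1771 0.04  ]
 [0.4626 0.1755 0.04  ]
 [0.4833 0.0877 0.04  ]] L 0.0887013973190709 w 0.03336354076337743 ctr [0.48131419 0.13202156 0.04      ] ang -87.38483265236286
wedge [[0.497  0.1762 0.04  ]
 [0.4601 0.1715 0.04  ]
 [0.4831 0.0882 0.04  ]] L 0.08580983656494949 w 0.037235697908007216 ctr [0.48080651 0.13099601 0.04      ] ang -86.95135478731925
knobtop [ 0.61631524 -0.05725323  0.186     ] (array([ 0.61654166, -0.05710933,  0.18706999]), np.float64(0.0006786583113448047))
```

```bash
python3 -m inch '{"slide":[[3.3,-3.2,0],[6.7,-6.5,0],[10,-9.7,0],[13.3,-13,0],[16.6,-16.2,0],[20,-19.4,0],[23.3,-22.7,0],[26.6,-25.9,0],[30,-29.2,0],[33.3,-32.4,0]],"angular":[[0,0,-0.07],[0,0,-0.14],[0,0,-0.21],[0,0,-0.28],[0,0,-0.35],[0,0,-0.42],[0,0,-0.49],[0,0,-0.56],[0,0,-0.63],[0,0,-0.7]],"gripper":[5,5,5,5,5,5,5,5,5,5]}' 
cat > tt.py <<'E'
# usage: tt.py x y z [azimuth of tool y deg]: shift (cm) and turn for next move
import sys
from h import *
a=list(map(float,sys.argv[1:]));s=sense();r=R.from_quat(s['eef_rot'])
print(s['t'],s['eef_pos'].round(4),'slide',to_tool(np.array(a[:3])-s['eef_pos']).round(2),'F',s['ft_force'].round(1),s['finger_gap'])
if len(a)>3:
    y=np.radians(a[3]);Y=[np.cos(y),np.sin(y),0];X=np.cross(Y,[0,0,-1])
    print('turn',(r.inv()*R.from_matrix(np.c_[X,Y,[0,0,-1]])).as_rotvec().round(3))
E
python3 tt.py 0.480 0.1515 0.16 3
```

```text
t: 1.2
eef_pos: [0.4008, -0.2013, 0.2417]
eef_rot: [0.885, 0.465, 0.0, -0.0]
ft_force: [1.5, -0.1, 0.7]
finger_gap: 0.0497
1.2 [ 0.4008 -0.2013  0.2417] slide [ 33.54 -13.49   8.19] F [ 1.5 -0.1  0.7] 0.04973600003237641
turn [-0.    -0.001 -0.656]
```

```bash
python3 -m inch '{"slide":[[4.2,-1.7,0],[8.4,-3.4,0],[12.6,-5.1,0],[16.8,-6.8,0],[21,-8.4,0],[25.2,-10.1,0],[29.4,-11.8,1],[33.5,-13.5,3],[33.5,-13.5,6],[33.5,-13.5,8.2]],"angular":[[0,0,-0.08],[0,0,-0.16],[0,0,-0.24],[0,0,-0.32],[0,0,-0.4],[0,0,-0.48],[0,0,-0.56],[0,0,-0.656],[0,0,-0.656],[0,0,-0.656]],"gripper":[5,5,5,5,5,5,5,5,5,5]}' 
python3 tt.py 0.480 0.1515 0.035 3
```

```text
t: 2.2
eef_pos: [0.4793, 0.1527, 0.1585]
eef_rot: [0.687, 0.727, 0.0, -0.0]
ft_force: [-0.2, -0.5, 0.0]
finger_gap: 0.0505
2.2 [0.4793 0.1527 0.1585] slide [-0.13  0.07 12.35] F [-0.2 -0.5  0. ] 0.050535809654477466
turn [-0.    -0.001  0.003]
```

```bash
python3 -m inch '{"slide":[[0,0,2],[-0.1,0.1,4],[-0.1,0.1,6],[-0.1,0.1,8],[-0.1,0.1,10],[-0.1,0.1,11.5],[-0.1,0.1,12.3],[-0.1,0.1,12.3],[-0.1,0.1,12.3],[-0.1,0.1,12.3]],"angular":[[0,0,0],[0,0,0],[0,0,0],[0,0,0],[0,0,0],[0,0,0],[0,0,0],[0,0,0],[0,0,0],[0,0,0]],"gripper":[5,5,5,5,5,5,5,4,3,2]}' 12
python3 -m inch '{"slide":[[0,0,0],[0,0,0],[0,0,0],[0,0,0],[0,0,-1],[0,0,-2],[0,0,-4],[0,0,-6.5],[0,0,-9],[0,0,-11]],"angular":[[0,0,0],[0,0,0],[0,0,0],[0,0,0],[0,0,0],[0,0,0],[0,0,0],[0,0,0],[0,0,0],[0,0,0]],"gripper":[1.8,1.8,1.8,1.8,1.8,1.8,1.8,1.8,1.8,1.8]}' 12
python3 - <<'E'
from h import *
shot('side','s1',(230,200,430,400),3)
E
python3 tt.py 0.603 0.172 0.14
```

```text
t: 3.2
eef_pos: [0.4808, 0.152, 0.0362]
eef_rot: [0.687, 0.727, 0.001, 0.0]
ft_force: [-0.1, 0.1, -1.4]
finger_gap: 0.0303
t: 4.2
eef_pos: [0.481, 0.1521, 0.1485]
eef_rot: [0.687, 0.727, 0.001, 0.0]
ft_force: [-0.9, -1.0, -0.7]
finger_gap: 0.0301
4.25 [0.4826 0.1525 0.1511] slide [ 1.27 12.12  1.19] F [0.6 0.3 0.8] 0.03015732613609103
```

View pics/s1.png

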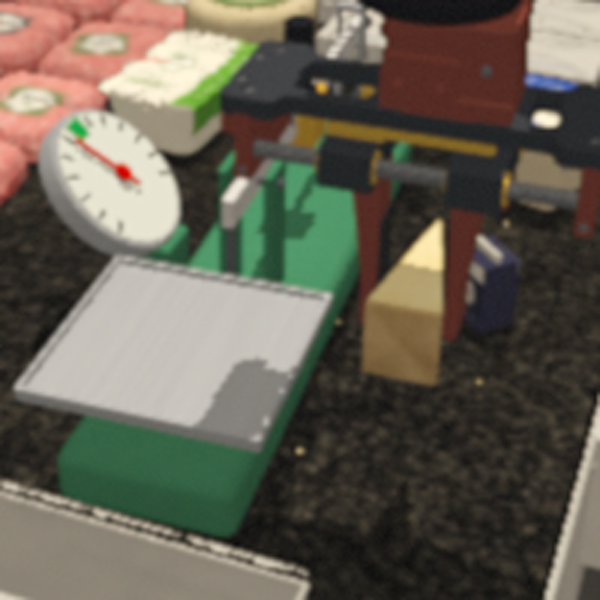

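```bash
python3 -m inch '{"slide":[[0.2,2,0],[0.5,5,0],[0.8,8,0],[1.1,10.5,0],[1.3,12,0],[1.3,12,0.8],[1.3,12,1.6],[1.3,12,2.4],[1.3,12,3.2],[1.3,12,3.6]],"angular":[[0,0,0],[0,0,0],[0,0,0],[0,0,0],[0,0,0],[0,0,0],[0,0,0],[0,0,0],[0,0,0],[0,0,0]],"gripper":[1.8,1.8,1.8,1.8,1.8,1.8,1.8,1.8,1.8,1.8]}'
python3 - <<'E'
from h import *
shot('side','s2',(230,200,430,400),3)
E
python3 tt.py 0.603 0.172 0.11
```

```text
t: 5.25
eef_pos: [0.6008, 0.172, 0.1148]
eef_rot: [0.687, 0.727, 0.002, 0.001]
ft_force: [-1.5, -0.6, -0.5]
finger_gap: 0.03
5.3 [0.6008 0.1721 0.1145] slide [-0.02  0.22  0.46] F [-1.  1. -1.] 0.030655036346337393
```

View pics/s2.png

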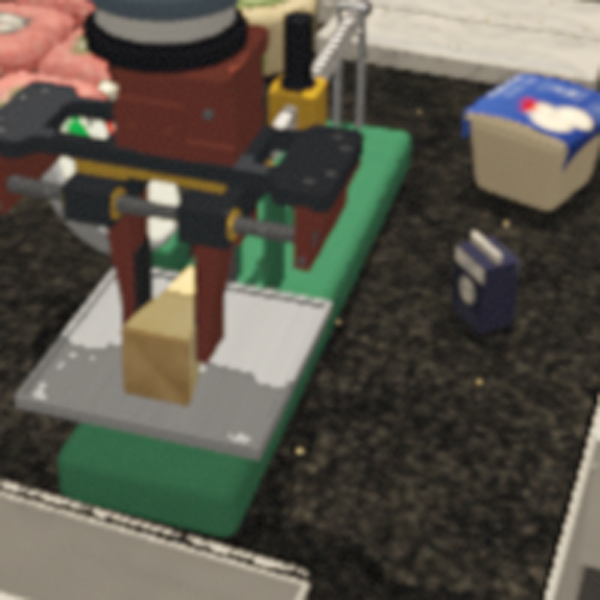

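The wedge stands on the pan at crop (160,380), and the pan is already sinking (near corner 443→455). I lower it slightly, let go and lift.

```bash
python3 -m inch '{"slide":[[0,0.1,0.3],[0,0.1,0.4],[0,0.1,0.4],[0,0.1,0.4],[0,0.1,0.4],[0,0.1,0.4],[0,0.1,0.4],[0,0.1,0.4],[0,0.1,-0.6],[0,0.1,-2]],"angular":[[0,0,0],[0,0,0],[0,0,0],[0,0,0],[0,0,0],[0,0,0],[0,0,0],[0,0,0],[0,0,0],[0,0,0]],"gripper":[1.8,1.8,3.2,3.7,4.2,4.7,5,5,5,5]}'
python3 -m inch '{"slide":[[0,0,-2],[0,0,-5],[0,0,-8],[0,0,-11],[0,0,-13],[0,0,-13],[0,0,-13],[0,0,-13],[0,0,-13],[0,0,-13]],"angular":[[0,0,0],[0,0,0],[0,0,0],[0,0,0],[0,0,0],[0,0,0],[0,0,0],[0,0,0],[0,0,0],[0,0,0]],"gripper":[4,4,4,4,4,4,4,4,4,4]}'
python3 - <<'E'
from h import *
c=shot('side','s3',(230,200,430,400),3);shot('top','t3',(180,160,380,310),4)
p=[0.6163,-0.0571,.166];print(proj(c,p))
E
python3 tt.py 0.6165 -0.057 0.27 -86
```

```text
t: 6.3
eef_pos: [0.6013, 0.172, 0.1348]
eef_rot: [0.687, 0.727, 0.002, 0.001]
ft_force: [0.5, -0.3, -0.2]
finger_gap: 0.0502
t: 7.3
eef_pos: [0.6004, 0.1716, 0.2636]
eef_rot: [0.687, 0.727, 0.001, 0.0]
ft_force: [0.0, 0.3, 0.0]
finger_gap: 0.0401
[329.77978023 216.60785354]
7.4 [0.6006 0.1717 0.264 ] slide [-22.92   0.31  -0.63] F [-0.4  1.2  0. ] 0.03980246768797531
turn [ 1.000e-03 -3.000e-03  1.557e+00]
```

View pics/s3.png

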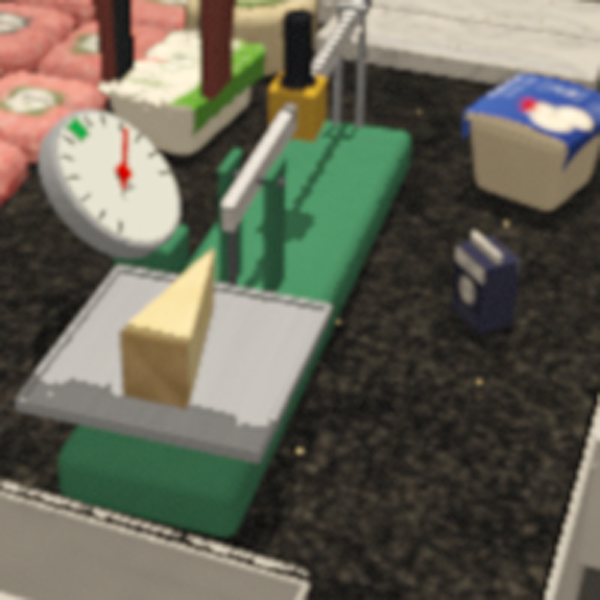

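The wedge lies free on the pan, at crop (165,360). The pointer is now clockwise of green, with its tip at (125,128) and green at (78,130). I read the angle from the top view.

```bash
cat > dial.py <<'E'
from h import *
import sys
def read(f,T=None):
    im=np.load('pics/'+f+'.npy').astype(int)
    def px(mask,x0=255,y0=158,x1=320,y1=216):
        m=np.zeros_like(mask);m[y0:y1,x0:x1]=mask[y0:y1,x0:x1];v,u=np.nonzero(m);return np.c_[u,v].astype(float)
    r,g,b=im[...,0],im[...,1],im[...,2]
    red=px((r>g+60)&(r>b+60)); gr=px((g>r+40)&(g>b+30),y1=185)
    return red,gr
if __name__=='__main__':
    n=np.array
    c=n([180+428/4-.4,160+128/4-.4])
    for f in sys.argv[1:]:
        red,gr=read(f); k=n([98,78.])
        ang=lambda p:np.degrees(np.arctan2((p-c)[0]/k[0],-(p-c)[1]/k[1]))
        far=red[np.linalg.norm(red-c,axis=1)>6]
        tip=far.mean(0) if len(far) else None
        print(f,len(red),len(gr),gr.mean(0) if len(gr) else 0,tip, 'angle', ang(tip)-(-4.5) if tip is not None else None, 'green',ang(gr.mean(0)) if len(gr) else 0)
E
python3 dial.py t0 t3
```

```text
t0 64 44 [284.68181818 174.34090909] [281.125      181.54166667] angle -18.924098029747892 green -5.055150159380595
t3 60 44 [284.68181818 174.34090909] [296.85714286 186.        ] angle 60.05178650741225 green -5.055150159380595
```

View pics/t3.png

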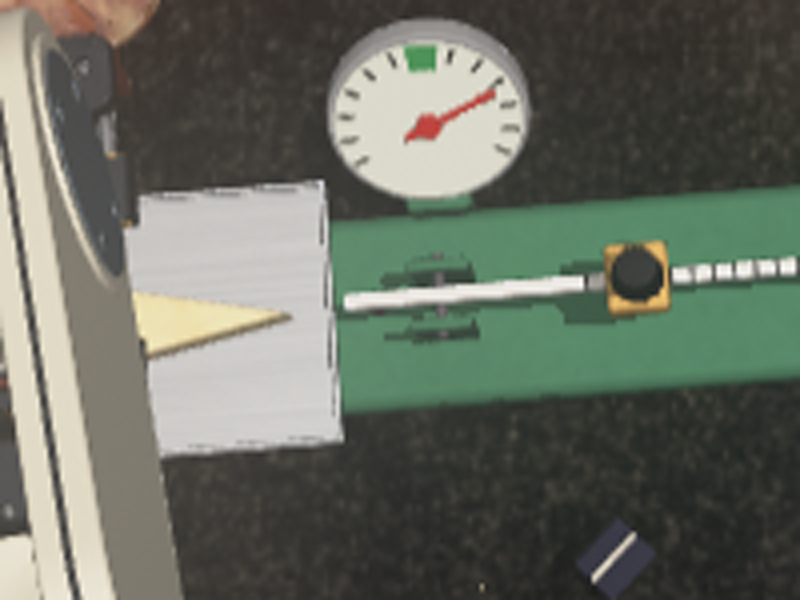

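The top view puts the pointer tip at (492,93), between the 60 and 80 degree marks (497,80) and (508,103). That is about 67 degrees, or roughly 84 mm of travel. I check the dial height for clearance.

```bash
python3 - <<'E'
from h import *
T=camera('top');S=camera('side')
print(tri(T,(180+421/4,160+57/4),S,(230+78/3,200+130/3)))
print('knob now',tri(T,(180+637/4-.4,160+270/4-.4),S,(230+298/3-.3,200+16/3-.3)))
E
python3 tt.py 0.616 -0.058 0.262 4;python3 tt.py 0.616 -0.058 0.17 4
```

```text
(array([0.72268689, 0.04249313, 0.13539578]), np.float64(0.0003788940172510353))
knob now (array([ 0.61676305, -0.05546621,  0.19026044]), np.float64(0.0016270156048993544))
7.5 [0.6008 0.1717 0.2644] slide [-23.02   0.23   0.21] F [-0.3  0.6 -0. ] 0.040605585036216606
turn [ 0.003 -0.001 -0.014]
7.5 [0.6008 0.1717 0.2644] slide [-23.03   0.21   9.41] F [-0.3  0.6 -0. ] 0.040605585036216606
turn [ 0.003 -0.001 -0.014]
```

```bash
python3 -m inch '{"slide":[[-4.5,0.1,0],[-9,0.1,0],[-13.5,0.2,0],[-18,0.2,0],[-22.9,0.2,0],[-22.9,0.2,1],[-22.9,0.2,3.5],[-22.9,0.2,6],[-22.9,0.2,8.2],[-22.9,0.2,9.2]],"angular":[[0,0,-0.01],[0,0,-0.01],[0,0,-0.01],[0,0,-0.01],[0,0,-0.01],[0,0,-0.01],[0,0,-0.01],[0,0,-0.01],[0,0,-0.01],[0,0,-0.01]],"gripper":[4,4,4,4,4,4,4,4,4,4]}'
python3 -m inch '{"slide":[[0,0,0],[0,0,0],[0,0,0],[0,0,0],[0,0,0],[0,0,0],[0,0,0],[0,0,0],[0,0,0],[0,0,0]],"angular":[[0,0,0],[0,0,0],[0,0,0],[0,0,0],[0,0,0],[0,0,0],[0,0,0],[0,0,0],[0,0,0],[0,0,0]],"gripper":[3.5,3,2.5,2,1.5,1.5,1.5,1.5,1.5,1.5]}' 6
python3 tt.py 0.6218 -0.138 0.172 4
```

```text
t: 8.5
eef_pos: [0.6145, -0.056, 0.1697]
eef_rot: [0.683, 0.73, 0.0, -0.001]
ft_force: [0.1, -0.1, -0.0]
finger_gap: 0.0403
t: 9.5
eef_pos: [0.6187, -0.0557, 0.1721]
eef_rot: [0.683, 0.73, 0.004, 0.003]
ft_force: [10.0, 1.7, -1.8]
finger_gap: 0.0201
9.5 [ 0.6187 -0.0557  0.1721] slide [-8.23 -0.24  0.  ] F [10.   1.7 -1.8] 0.020060501993720323
turn [ 0.009 -0.001 -0.004]
```

```bash
python3 -m inch '{"slide":[[0,0.1,0],[-1,0.1,0],[-2.2,0.1,0],[-3.4,0.1,0],[-4.6,0.1,0],[-5.8,0.1,0],[-7,0.1,0],[-8.2,0.1,0],[-8.2,0.1,0],[-8.2,0.1,0]],"angular":[[0,0,0],[0,0,0],[0,0,0],[0,0,0],[0,0,0],[0,0,0],[0,0,0],[0,0,0],[0,0,0],[0,0,0]],"gripper":[1.5,1.5,1.5,1.5,1.5,1.5,1.5,1.5,1.5,1.5]}' 
python3 -m inch '{"slide":[[0,0,0],[0,0,0],[0,0,0],[0,0,0],[0,0,0],[0,0,-1],[0,0,-3],[0,0,-5],[0,0,-6],[0,0,-6]],"angular":[[0,0,0],[0,0,0],[0,0,0],[0,0,0],[0,0,0],[0,0,0],[0,0,0],[0,0,0],[0,0,0],[0,0,0]],"gripper":[2.5,3,3.5,4,4,4,4,4,4,4]}'
python3 -m inch '{"slide":[[0,0,0],[0,0,0],[0,0,0],[0,0,0],[0,0,0],[0,0,0],[0,0,0],[0,0,0],[0,0,0],[0,0,0]],"angular":[[0,0,0],[0,0,0],[0,0,0],[0,0,0],[0,0,0],[0,0,0],[0,0,0],[0,0,0],[0,0,0],[0,0,0]],"gripper":[4,4,4,4,4,4,4,4,4,4]}'
python3 - <<'E'
from h import *
shot('top','t4',(180,160,380,310),4);shot('side','s4',(230,200,430,400),3)
E
python3 dial.py t4
```

```text
t: 10.5
eef_pos: [0.6247, -0.1393, 0.1719]
eef_rot: [0.684, 0.73, 0.003, 0.003]
ft_force: [-5.4, -2.1, 0.4]
finger_gap: 0.0198
t: 11.5
eef_pos: [0.6253, -0.1395, 0.2341]
eef_rot: [0.684, 0.73, 0.004, 0.004]
ft_force: [-0.2, -0.3, -0.9]
finger_gap: 0.0402
t: 12.5
eef_pos: [0.6253, -0.1396, 0.2341]
eef_rot: [0.684, 0.73, 0.004, 0.004]
ft_force: [-0.5, 0.8, -1.1]
finger_gap: 0.0401
t4 62 33 [285.24242424 173.81818182] [284.31818182 180.59090909] angle -4.867566233134404 green -3.4773258324348966
```

View pics/s4.png

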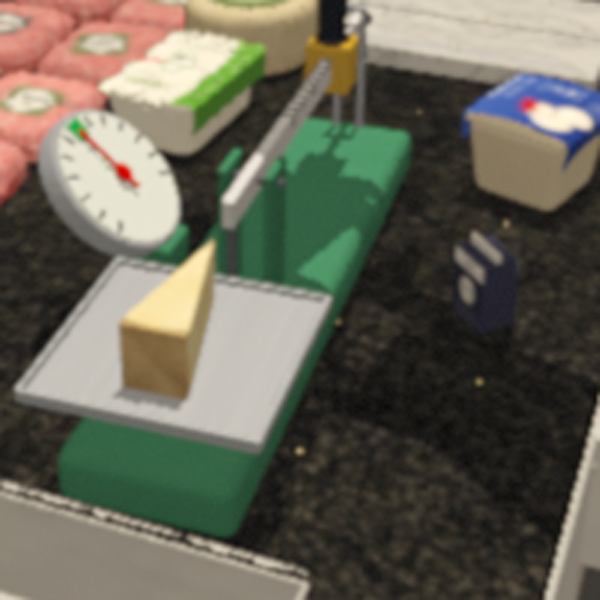

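The side view shows the pointer close to green, with its tip at (83,135) and green at (76,128). The wedge is free. I look closer from above.

```bash
python3 - <<'E'
import numpy as np,cv2
im=np.load('pics/t4.npy')[155:215,255:320,::-1]
cv2.imwrite('pics/d4.png',cv2.resize(im,None,fx=9,fy=9,interpolation=cv2.INTER_CUBIC))
E
```

```text
(no output)
```

View pics/d4.png

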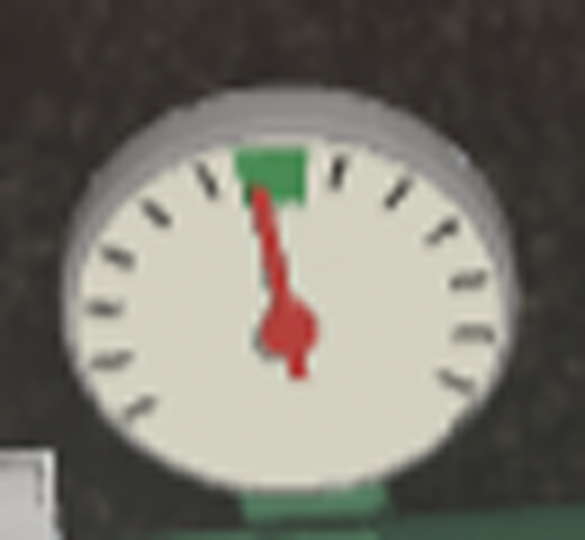

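About -4° (tip (261,190), green centre (271,178), -20° mark (207,182)), well inside ±10°. I lift clear and check it is steady.

```bash
python3 -m inch '{"slide":[[0,0,-1],[0,0,-2],[0,0,-3],[0,0,-4],[0,0,-4],[0,0,-4],[0,0,-4],[0,0,-4],[0,0,-4],[0,0,-4]],"angular":[[0,0,0],[0,0,0],[0,0,0],[0,0,0],[0,0,0],[0,0,0],[0,0,0],[0,0,0],[0,0,0],[0,0,0]],"gripper":[4,4,4,4,4,4,4,4,4,4]}'
python3 - <<'E'
from h import *
shot('top','t5');shot('side','s5')
d=lambda a,b,y0,y1,x0,x1:np.abs(np.load(f'pics/{a}.npy').astype(int)-np.load(f'pics/{b}.npy'))[y0:y1,x0:x1].max()
print('change dial/wedge side',d('s4','s5',230,290,240,295),d('s4','s5',280,340,265,310),'top dial',d('t4','t5',158,216,255,320))
E
python3 dial.py t4 t5
# wedge position from side crop corners (121,322),(196,335),(215,240)
python3 - <<'E'
from h import *
S=camera('side');s=lambda x,y:(230+x/3-.33,200+y/3-.33)
w=[atz(S,*s(*p),.122) for p in[(121,324),(194,335),(215,241)]];print(((w[0]+w[1])/2+w[2])/2-[.6036,.1537,0])
E
```

```text
t: 13.6
eef_pos: [0.6247, -0.1395, 0.2738]
eef_rot: [0.684, 0.73, 0.004, 0.004]
ft_force: [-0.6, 1.2, -1.4]
finger_gap: 0.0402
change dial/wedge side 60 5 top dial 72
t4 62 33 [285.24242424 173.81818182] [284.31818182 180.59090909] angle -4.867566233134404 green -3.4773258324348966
t5 62 33 [285.24242424 173.81818182] [284.31818182 180.59090909] angle -4.867566233134404 green -3.4773258324348966
[-0.00269883 -0.00289109  0.122     ]
```

```bash
python3 - <<'E'
import numpy as np
for a,b,y0,y1,x0,x1 in(('s4','s5',230,290,240,295),('t4','t5',158,216,255,320)):
    A,B=[np.load(f'pics/{k}.npy').astype(int)[y0:y1,x0:x1] for k in(a,b)]
    v,u=np.nonzero(np.abs(A-B).max(2)>20)
    for k in list(zip(u+x0,v+y0))[:8]:print(a,k,A[k[1]-y0,k[0]-x0],B[k[1]-y0,k[0]-x0])
    print(len(u))
E
```

```text
s4 (np.int64(286), np.int64(260)) [229 224 206] [200 197 179]
s4 (np.int64(287), np.int64(260)) [194 190 172] [160 157 140]
s4 (np.int64(285), np.int64(261)) [233 229 211] [208 204 186]
s4 (np.int64(286), np.int64(261)) [230 227 208] [182 178 161]
s4 (np.int64(287), np.int64(261)) [208 204 186] [158 156 140]
s4 (np.int64(288), np.int64(261)) [153 149 133] [118 115 103]
s4 (np.int64(285), np.int64(262)) [233 229 211] [203 200 182]
s4 (np.int64(286), np.int64(262)) [233 229 211] [178 175 158]
40
t4 (np.int64(303), np.int64(199)) [210 208 192] [165 164 151]
t4 (np.int64(304), np.int64(199)) [211 208 192] [165 164 151]
t4 (np.int64(305), np.int64(199)) [210 208 192] [165 164 151]
t4 (np.int64(306), np.int64(199)) [198 196 181] [148 147 136]
t4 (np.int64(302), np.int64(200)) [211 209 193] [165 164 151]
t4 (np.int64(303), np.int64(200)) [211 209 192] [139 138 128]
t4 (np.int64(304), np.int64(200)) [210 208 192] [139 138 128]
t4 (np.int64(305), np.int64(200)) [210 208 192] [138 138 128]
54
```

Those changes are only an arm shadow at the dial rim; the pointer is still.

```bash
python3 -c "from h import *;print(job_done())"
```

```text
the job is handed in; nothing more can be done
None
```

The wedge is weighed: it lies free on the pan and the pointer rests about 4° left of the green mark, inside the 10° limit. I laid the wedge on the pan, let go, and the pointer settled near 67°. I then slid the poise about 83 mm away from the pan, let go of the knob and lifted clear.

- **Pointer:** the two readings differ slightly, about -4° by eye against the dial marks and -4.9° by image code. The pointer pixels were the same in pictures about 1 s apart. The only pixels that changed were at the dial rim, away from the pointer; they looked like the arm's shadow.
- **Wedge:** its origin is about 4 mm from the pan centre, and nothing touches it.
- **Grip on the knob:** I closed about 4 mm off-centre, which gave a 10 N sideways force for a moment. I recentred before sliding, and about 5 N remained at the end of the slide. Both are well below the limits.
- **Time:** the robot's clock stood at about 14 s when I handed in, and no check failed.

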